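Refit the lever on the stove blower's air gate and open it

TASK

The lever of the stove's air gate has come off: fit it on the toothed stem, finding by a gentle press (never forcing the teeth: under 40 N) the turn at which it slips on, and push it fully home. Then swing it anticlockwise, seen from above, until the air gate is fully open, and let go with the lever still fully home. Leave everything else on the table as it stands.

Things in the scene. Friction and masses are not known exactly. Their poses are not given: they have to be found in the camera images.
- lever: Loose lever, steel hub, light arm, red grip, 0.22 kg, lying flat. Origin: centre of the hub's underside, on the bore's axis; z up, x along the arm to the red grip. Hub: hexagon 24 mm high, 40 mm across its flats, which face +y and -y (grip here from above), corners at +x and -x. Arm flush with the underside, 18 mm wide, 10 mm thick, out to x = 90 mm; grip 24 mm wide, 16 mm high, x = 90 to 145 mm.
- bore (a point): Top mouth of the lever's bore, 24 mm above the lever's origin, axes as the lever's. The through bore is an 18 mm hole with six radial slots 8 mm wide reaching 15.5 mm from the axis, one along +x and every 60 degrees from it. The centre of mass is about 15 mm from the axis, towards the arm. On the teeth it can bind part-way if held askew: ease it and wiggle.
- valve: Air gate housing, fixed: green round casting, foot 116 mm wide, 92 mm wide above, top 40 mm above the table. Origin at the table, on the stem's axis; pipe stub along its +x to 115 mm, 47 mm high. Red mark at its -x side is shut, white mark 1.2 rad further is open. The stem stands upright on top.
- seat (a point): Centre of the flat shoulder (collar 36 mm wide), on the stem's axis 62 mm above the table; fully home, the lever's underside rests here. Above it the steel stem: six teeth 6 mm wide, 28 mm over tips, 18 mm high, on a 16 mm core. A lever not lined up stops 18 mm above this point, on the ends of the teeth. The collar does not turn under a light press.
- stem_top (a point): Top of the stem, 30 mm above the seat: a brass pilot above the teeth, 4 mm straight (16 mm wide), then 8 mm tapering to 8 mm, that centres the bore. How the teeth stand is NOT given by this point's axes, the joint or the pointer: it differs every time within its 60 degrees and must be seen or felt. The lever slips on within 4 degrees of true, in any of six positions.
- air_gate (a joint): How far the gate is open, rad: 0 shut, 1.2 fully open (a hard stop); starts between 0 and 0.25; grows anticlockwise seen from above. Turning takes about 0.3 N m (friction, stays where left). The collar, yellow pointer and stem turn with it.
- soy_bottle: brown sauce bottle, 60 mm wide, 190 mm tall, at the far side. Leave alone. Origin at its underside.
- chilli_jar: red jar with white cap, 76 mm wide, 100 mm tall. Leave alone. Origin at its underside.
- milk_can: steel can with blue band, 74 mm wide, 85 mm tall. Leave alone. Origin at its underside.
- sauce_dish: small blue ceramic dish, 84 mm wide, 28 mm tall. Leave alone. Origin at its underside.
- pepper_tin: small yellow and brass tin, 42 mm wide, 50 mm tall, between lever and air gate. Leave alone. Origin at its underside.
- turner: wok turner (spatula) lying flat at the left. Leave alone.
- mixing_bowl: steel bowl, 150 mm wide, 70 mm tall, at the right. Leave alone. Origin at its underside.

How it is judged:
By the outcome, as a careful person would: the job done as asked, in the order asked, and still so for the second after the job is handed in, with the robot touching nothing.
It also fails if it takes over 72 s, if anything falls off the work surface, if the arm or the gripper's body presses on something with over 40 N, if the wrist force passes 120 N, or if a joint passes its speed limit or range.

ROBOT

A 7-joint arm with a two-finger parallel gripper is mounted at the origin on the work surface. World frame = base frame: x ahead of the robot, y to its left, z up, the work surface at z = 0. Lengths are in m, angles in rad, forces in N, time in s.
With the tool pointing down it reaches from about 0.4 to 0.85 m from the base axis. Payload 4.5 kg.
Tool frame: the origin (TCP) lies between the finger pads; the fingertips stand 22 mm ahead of it and the grasp point (between the pads) lies 3 mm ahead of it; z points along the fingers, y is the direction in which the jaws open and shut (so a half turn about z gives the same grasp; the last joint's range is limited). The gripper opens to 85 mm and grips with 20 to 120 N. Pads are 22 mm wide; open, the fingers measure 114 mm over their backs; the gripper's body (76 mm by 85 mm) begins 54 mm behind the grasp point. The pads swing forward as they close: fully open they stand 13 mm farther back than shut.
Start: joints at [-1.157, 0.689, -0.195, 1.565, 0.157, 0.902, -0.215], TCP at [0.232, 0.58, 0.253] pointing down, gripper open.
Joint ranges: [-3.01, 3.01], [-0.46, 2.08], [-1.47, 1.51], [0.13, 2.56], [-1, 4.14], [0.04, 2.09], [-2.66, 2.66]. Speed limits (rad/s): [2.57, 2.57, 3.14, 3.14, 3.14, 3.14, 3.14].

INTERFACE

Orientations are given as a unit quaternion [w, x, y, z].
In Python, from plant import robot gives the robot as it stands.
- The arm moves only by the tool move_arm, never from a script. Its argument "increments" is a list of rows, each a list of 7 numbers: the finger opening in m, from 0 to 0.0854, then the shift along the tool's x, y, z in m, then the turn, a rotation vector about the tool's x, y, z in degrees. In form: [[hand, tx, ty, tz, wx, wy, wz], ...]. A call has 1 to 8 rows; each row is the pose to reach, as a shift and turn from the pose commanded when the call began, along the tool's axes at that moment; what a row does not reach only later rows make up. A row lasts 1/8 s, in which the tool goes at most 62.5 mm and 10.7 degrees, less where a joint would pass 70% of its speed; a pose out of reach is approached as far as the arm can. A call with a gripper value outside its range is refused whole. The fingers move at their own pace and stop on an object; "grip_force" is the grip in N (left out, the last holds). Time passes only in rows, so rows that repeat a pose let the fingers close. It gives the time, the measured TCP pose, the force and the opening at its end, in the units of the state.
- robot.read_state(): the state, without advancing time (a new reading comes with each control period).
- robot.grab_frame(name): name is "scene" or "top" or "wrist"; returns a dict with "color" (384x512x3 uint8, red, green, blue), "camera_matrix" (3x3 intrinsics, pixels), "rvec" (rotation vector, rad) and "tvec" (3), from world to camera coordinates, as OpenCV has them. Camera axes: x right, y down, z forward; pixel columns grow to the right and rows downward; lengths in m; the calibration is good to about 2 mm. A picture is of the moment at which its call begins. There is no depth.
- robot.job_done(): hands the job in, once; it reports no verdict.
The state is a dict: "time_s": time; "joint_pos": joint angles; "joint_vel": joint speeds; "joint_efforts": joint torques, N m; "eef_pos": TCP position; "tool_rot": TCP orientation; "ft_force": force on the tool from outside, world axes, zero at the start; "wrist_torque": the same for the moment, N m; "finger_gap": finger opening in m.
Only numpy, scipy, OpenCV 4.12 (cv2) and the standard library are available. Lean on these libraries where they do the work, as an engineer would, in place of code of your own. Each camera call takes 0.05 s, during which the arm holds its last target.

## Working session

There is one attempt and no reset: what is moved stays moved. The work goes in short steps, Python scripts to look and compute and a tool call to move; the robot and the scene stay as the last step left them, time stands still between calls to the robot, and variables do not carry over. Pictures are saved under pics/ and viewed, and the job is handed in when it is done.

Besides the shell and the picture viewer there is one more tool, called after ">>>" as name(argument=value, ...) on one line, values as JSON. move_arm: Moves the arm, as the interface text tells. Its arguments: {"type":"object","properties":{"increments":{"type":"array","items":{"type":"array","items":{"type":"number"}}},"grip_force":{"type":"number"}},"required":["increments"]}

```bash
ls; mkdir -p pics; cat > h.py <<'E'
import numpy as np, cv2
from plant import robot
from scipy.spatial.transform import Rotation as R
def grab(n,fn=None):
    f=robot.grab_frame(n)
    if fn: cv2.imwrite('pics/'+fn,cv2.cvtColor(f['color'],cv2.COLOR_RGB2BGR))
    return f
def ray(f,uv,z):
    K=np.array(f['camera_matrix']);Rm=cv2.Rodrigues(np.array(f['rvec'],float))[0];t=np.array(f['tvec'],float).ravel()
    uv=np.atleast_2d(np.array(uv,float))
    d=(np.linalg.inv(K)@np.c_[uv,np.ones(len(uv))].T).T@Rm
    c=-Rm.T@t
    return c+d*((z-c[2])/d[:,2])[:,None]
def proj(f,P):
    return cv2.projectPoints(np.atleast_2d(np.array(P,float)),np.array(f['rvec'],float),np.array(f['tvec'],float),np.array(f['camera_matrix']),None)[0].reshape(-1,2)
def st():
    s=robot.read_state()
    for k in ('time_s','eef_pos','tool_rot','ft_force','wrist_torque','finger_gap'): print(k,np.round(s[k],4))
    return s
E
python3 - <<'E'
from h import *
import pickle
s=st(); print(R.from_quat(np.roll(s['tool_rot'],-1)).as_matrix().round(3))
for n in('scene','top','wrist'):
    f=grab(n,n+'0.png'); pickle.dump(f,open(n+'0.pkl','wb')); print(n,np.round(f['camera_matrix'],1).tolist(), (-cv2.Rodrigues(np.array(f['rvec'],float))[0].T@np.array(f['tvec']).ravel()).round(3))
E
```

```text
pics
time_s 0.0
eef_pos [0.2315 0.5799 0.2525]
tool_rot [-1.000e-04  1.887e-01  9.820e-01 -9.000e-04]
ft_force [ 0.0193 -0.4129 -0.2581]
wrist_torque [-0.0513 -0.0028  0.0089]
finger_gap 0.0856
[[-0.929  0.371 -0.001]
 [ 0.371  0.929 -0.002]
 [-0.    -0.002 -1.   ]]
scene [[355.7, 0.0, 255.1], [0.0, 355.7, 192.4], [0.0, 0.0, 1.0]] [1.123 0.287 0.766]
top [[375.0, 0.0, 253.5], [0.0, 375.0, 195.1], [0.0, 0.0, 1.0]] [ 0.488 -0.055  1.246]
wrist [[296.5, 0.0, 254.4], [0.0, 296.5, 191.3], [0.0, 0.0, 1.0]] [0.161 0.609 0.374]
```

View pics/top0.png

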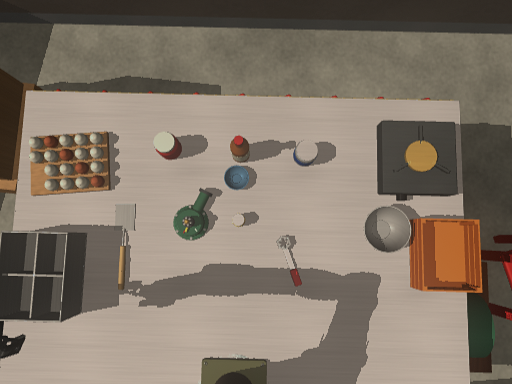

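View pics/scene0.png

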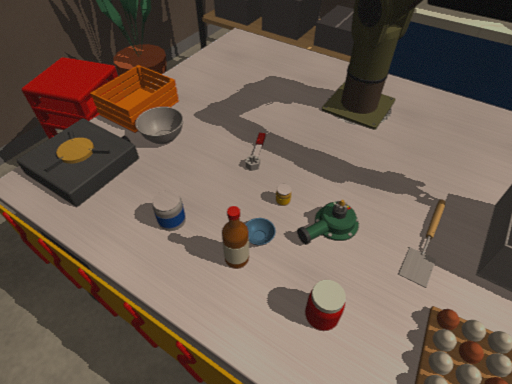

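The top view shows the valve at about (190,222), the lever hub at (284,242) with its red grip end at (297,282), and the pepper tin at (238,220). I'll zoom in on these and compute positions.

```bash
python3 - <<'E'
from h import *
import pickle
f=pickle.load(open('top0.pkl','rb'))
c=cv2.cvtColor(f['color'],cv2.COLOR_RGB2BGR)
a=cv2.resize(c[185:245,160:225],None,fx=6,fy=6,interpolation=cv2.INTER_CUBIC)
b=cv2.resize(c[228:290,265:315],None,fx=6,fy=6,interpolation=cv2.INTER_CUBIC)
H=max(a.shape[0],b.shape[0]);o=np.zeros((H,a.shape[1]+b.shape[1],3),np.uint8)
o[:a.shape[0],:a.shape[1]]=a;o[:b.shape[0],a.shape[1]:]=b
cv2.imwrite('pics/z0.png',o)
hsv=cv2.cvtColor(c,cv2.COLOR_BGR2HSV)
def blob(m,x0,y0,x1,y1):
    M=np.zeros_like(m);M[y0:y1,x0:x1]=m[y0:y1,x0:x1]
    n,l,s,ce=cv2.connectedComponentsWithStats(M);i=1+np.argmax(s[1:,4]);return s[i],ce[i]
g=cv2.inRange(hsv,(65,60,20),(95,255,200)); print('green',blob(g,160,180,225,245))
r=cv2.inRange(hsv,(0,150,60),(8,255,255))|cv2.inRange(hsv,(172,120,60),(180,255,255)); rs,rc=blob(r,265,228,315,295);print('red',rs,rc,ray(f,rc,.016))
print('hub',ray(f,[284,242],.024),'valve',ray(f,[189,222],.04),ray(f,[189,222],.09),'tin',ray(f,[238,220],.05))
E
```

```text
green (array([183, 227,   2,   3,   3], dtype=int32), array([183.66666667, 228.        ]))
red [294 269   8  16  31] [297.29032258 277.83870968] [[ 0.36240835 -0.19617     0.016     ]]
hub [[ 0.47596981 -0.15106694  0.024     ]] valve [[0.53255503 0.15610978 0.04      ]] [[0.53071122 0.14736793 0.09      ]] tin [[ 0.54226882 -0.00149162  0.05      ]]
```

View pics/z0.png

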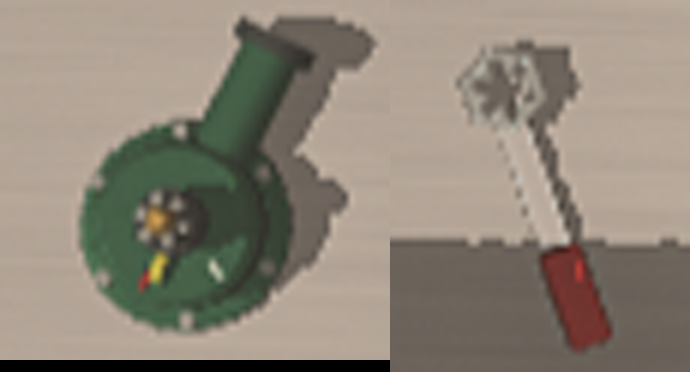

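View pics/wrist0.png

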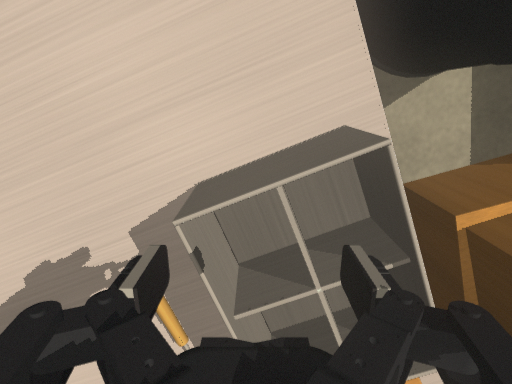

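```bash
cat >> h.py <<'E'
def tool():
    s=robot.read_state(); return np.array(s['eef_pos']),R.from_quat(np.roll(s['tool_rot'],-1)).as_matrix()
E
python3 - <<'E'
from h import *
import pickle
f=pickle.load(open('wrist0.pkl','rb'))
p,T=tool()
Rm=cv2.Rodrigues(np.array(f['rvec'],float))[0];c=-Rm.T@np.array(f['tvec']).ravel()
print('cam in tool',T.T@(c-p)); print('cam axes in tool (cols x,y,z)\n',(T.T@Rm.T).round(3))
# where stem must be relative to tool for cam centre at dz
d=T.T@Rm.T[:,2]; print(d)
g=np.array([.5307,.1474,.09])
print('delta to stem in tool', T.T@(g-p))
print(np.array(robot.read_state()['joint_pos']).round(3))
E
```

```text
cam in tool [ 0.07648011  0.00063279 -0.12090399]
cam axes in tool (cols x,y,z)
 [[ 0.    -0.954 -0.301]
 [ 1.    -0.     0.001]
 [-0.001 -0.301  0.954]]
[-3.00719862e-01  7.22192299e-04  9.53712243e-01]
delta to stem in tool [-0.43817825 -0.29069406  0.16311332]
[-1.157  0.69  -0.195  1.566  0.157  0.903 -0.215]
```

>>> move_arm(increments=[[0.085, -0.05, -0.033, 0.005, 0, 0, 0], [0.085, -0.1, -0.066, 0.012, 0, 0, 0], [0.085, -0.15, -0.1, 0.02, 0, 0, 0], [0.085, -0.2, -0.133, 0.03, 0, 0, 0], [0.085, -0.25, -0.166, 0.04, 0, 0, 0], [0.085, -0.3, -0.2, 0.05, 0, 0, 0], [0.085, -0.35, -0.233, 0.06, 0, 0, 0], [0.085, -0.4, -0.266, 0.06, 0, 0, 0]])

```text
time_s: 1.15
eef_pos: [0.505, 0.1833, 0.1925]
tool_rot: [-0.001, 0.189, 0.982, -0.0]
ft_force: [0.3, -0.0, -0.2]
finger_gap: 0.085
```

>>> move_arm(increments=[[0.085, -0.038, -0.024, 0, 0, 0, 0], [0.085, -0.038, -0.024, 0, 0, 0, 0], [0.085, -0.038, -0.024, 0, 0, 0, 0]])

```text
time_s: 1.52
eef_pos: [0.5304, 0.1495, 0.1931]
tool_rot: [-0.0, 0.189, 0.982, 0.0]
ft_force: [0.7, 1.0, -1.3]
finger_gap: 0.0849
```

```bash
python3 - <<'E'
from h import *
import pickle
s=st();f=grab('wrist','w1.png');pickle.dump(f,open('w1.pkl','wb'))
E
```

```text
time_s 1.525
eef_pos [0.5304 0.1495 0.1931]
tool_rot [-5.000e-04  1.885e-01  9.821e-01  3.000e-04]
ft_force [ 0.6632  0.9638 -1.3039]
wrist_torque [ 0.0483 -0.0042  0.0173]
finger_gap 0.0849
```

View pics/w1.png

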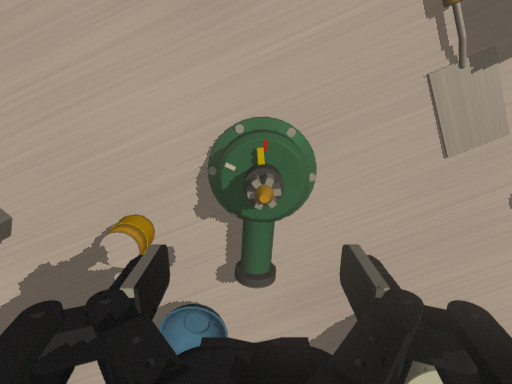

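```bash
python3 - <<'E'
from h import *
import pickle
f=pickle.load(open('w1.pkl','rb'))
c=cv2.cvtColor(f['color'],cv2.COLOR_RGB2BGR)
cv2.imwrite('pics/z1.png',cv2.resize(c[135:230,205:325],None,fx=6,fy=6,interpolation=cv2.INTER_CUBIC))
E
```

```text
(no output)
```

View pics/z1.png

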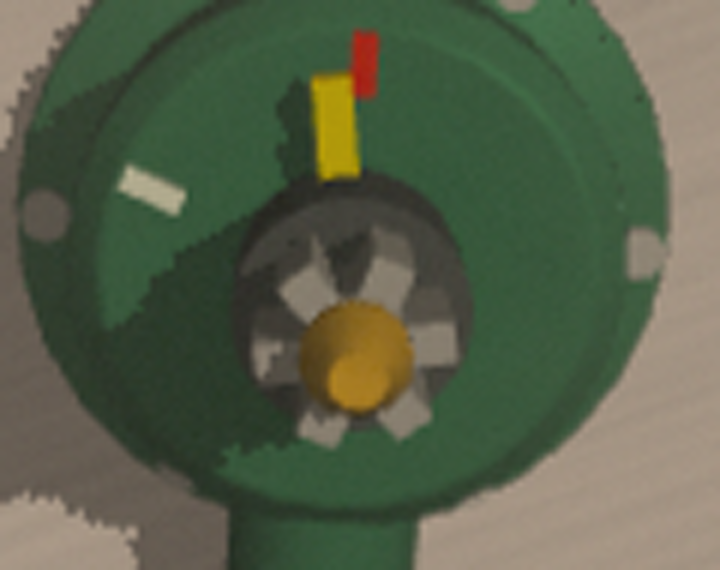

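The close-up shows the stem with all six tooth ends. The tip midpoints in zoom px are (395,266), (299,276), (457,342), (417,427), (318,440) and (255,358). The brass tip is at (358,383).

```bash
python3 - <<'E'
from h import *
import pickle
f=pickle.load(open('w1.pkl','rb'))
def u(z): return (np.array(z,float)+.5)/6-.5+[205,135]
tips=[(395,266),(299,276),(457,342),(417,427),(318,440),(255,358)]
P=ray(f,u(tips),.08); 
c=P[:,:2].mean(0);print('centre',c)
d=P[:,:2]-c;a=np.degrees(np.arctan2(d[:,1],d[:,0]));print(np.linalg.norm(d,axis=1).round(4),a.round(1),(a%60).round(1))
print('brass',ray(f,u([(358,383)]),.092))
y=ray(f,u([(333,75),(340,178)]),.063)
print('ptr',y,np.degrees(np.arctan2(*(y[0]-c.tolist()-[0] if 0 else y[0][:2]-c)[::-1])))
for n,q in(('red',(366,65)),('white',(152,190))):
    r=ray(f,u([q]),.041)[0][:2]-c;print(n,np.degrees(np.arctan2(r[1],r[0])),np.linalg.norm(r))
E
```

```text
centre [0.53281361 0.15822439]
[0.0133 0.0136 0.0139 0.0139 0.014  0.0141] [ 135.9 -165.5   74.4   16.1  -44.1 -108.4] [15.9 14.5 14.4 16.1 15.9 11.6]
brass [[0.53309421 0.15785815 0.092     ]]
ptr [[0.49846654 0.16850392 0.063     ]
 [0.51265512 0.16402506 0.063     ]] 163.33840198476562
red 154.2984029711573 0.03386019836598176
white -136.34790636754855 0.03408260919063748
```

>>> move_arm(increments=[[0.085, -0.01, -0.05, 0.0, 0, 0, -6], [0.085, -0.02, -0.1, 0.0, 0, 0, -12], [0.085, -0.03, -0.15, 0.0, 0, 0, -18], [0.085, -0.04, -0.2, 0.0, 0, 0, -24], [0.085, -0.05, -0.25, 0.02, 0, 0, -30], [0.085, -0.061, -0.299, 0.04, 0, 0, -36], [0.085, -0.061, -0.299, 0.05, 0, 0, -43], [0.085, -0.061, -0.299, 0.05, 0, 0, -43]])

```text
time_s: 2.58
eef_pos: [0.4765, -0.1501, 0.1428]
tool_rot: [-0.0, -0.185, 0.983, 0.001]
ft_force: [-0.6, 0.5, 0.3]
finger_gap: 0.0848
```

>>> move_arm(increments=[[0.085, 0, 0, 0, 0, 0, 0], [0.085, 0, 0, 0, 0, 0, 0]])

```text
time_s: 2.82
eef_pos: [0.4775, -0.1503, 0.1439]
tool_rot: [0.001, -0.185, 0.983, -0.0]
ft_force: [-1.0, -0.2, -0.6]
finger_gap: 0.0851
```

```bash
python3 - <<'E'
from h import *
import pickle
s=st();print(np.round(s['joint_pos'],2));f=grab('wrist','w2.png');pickle.dump(f,open('w2.pkl','wb'))
E
```

```text
time_s 2.825
eef_pos [ 0.4775 -0.1503  0.1439]
tool_rot [ 6.000e-04 -1.850e-01  9.827e-01 -1.000e-04]
ft_force [-0.9838 -0.1639 -0.5904]
wrist_torque [ 0.0432  0.032  -0.0198]
finger_gap 0.0851
[ 0.49  0.74 -0.45  2.03  0.64  0.51  1.51]
```

View pics/w2.png

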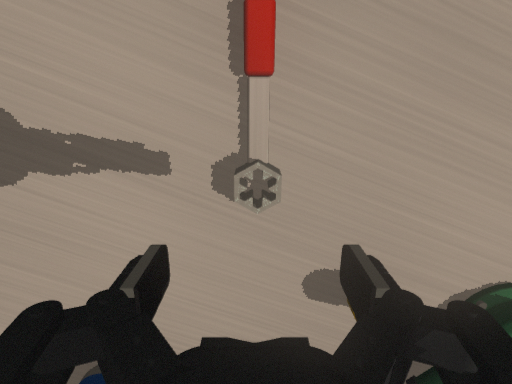

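```bash
python3 - <<'E'
from h import *
import pickle
f=pickle.load(open('w2.pkl','rb'))
c=cv2.cvtColor(f['color'],cv2.COLOR_RGB2BGR)
cv2.imwrite('pics/z2.png',cv2.resize(c[150:220,215:305],None,fx=8,fy=8,interpolation=cv2.INTER_CUBIC))
hsv=cv2.cvtColor(c,cv2.COLOR_BGR2HSV)
r=cv2.inRange(hsv,(0,150,60),(8,255,255))|cv2.inRange(hsv,(172,150,60),(180,255,255));r[:,:200]=0;r[:,320:]=0;r[100:]=0
ys,xs=np.nonzero(r);print('red rows',ys.min(),ys.max(),[ (y,xs[ys==y].min(),xs[ys==y].max()) for y in (5,30,60)])
E
```

```text
red rows 0 75 [(5, np.int64(244), np.int64(275)), (30, np.int64(244), np.int64(274)), (60, np.int64(245), np.int64(273))]
```

View pics/z2.png

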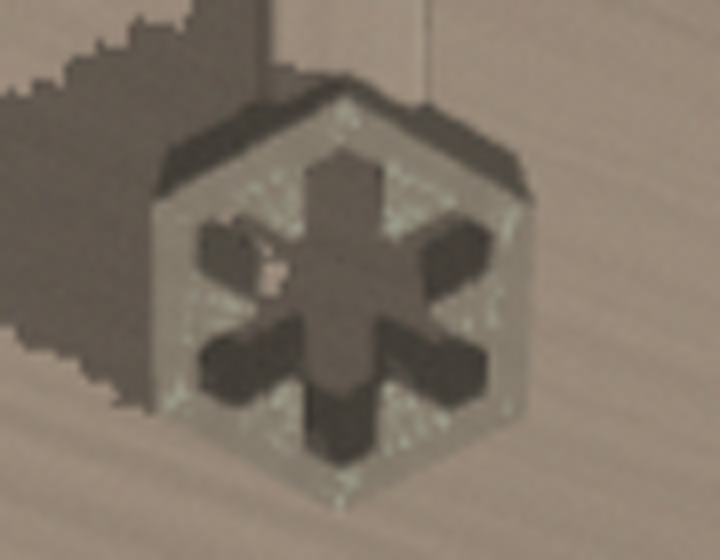

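Hexagon top corners (zoom px): (346,98), (531,202), (525,415), (341,508), (152,412), (154,202).

```bash
python3 - <<'E'
from h import *
import pickle
f=pickle.load(open('w2.pkl','rb'))
u=lambda z:(np.array(z,float)+.5)/8-.5+[215,150]
P=ray(f,u([(346,98),(531,202),(525,415),(341,508),(152,412),(154,202)]),.024)
c=P[:,:2].mean(0);d=P[:,:2]-c;a=np.degrees(np.arctan2(d[:,1],d[:,0]));print(c,np.linalg.norm(d,axis=1),a,a%60)
r=ray(f,[(259.5,5),(259,30),(259,60)],.016)[:,:2]-c;print(np.degrees(np.arctan2(r[:,1],r[:,0])))
p,T=tool();print(np.degrees(np.arctan2(T[1,0],T[0,0])));print('delta tool',T.T@(np.r_[c,.024]-p))
E
```

```text
[ 0.47402013 -0.14859837] [0.0227843  0.02300618 0.02311071 0.02268503 0.0234265  0.02287813] [-159.68882574  141.9273781    80.24914273   21.35943429  -39.02437546
  -99.46398193] [20.31117426 21.9273781  20.24914273 21.35943429 20.97562454 20.53601807]
[-159.22732219 -159.16490221 -159.3198408 ]
-158.69787184746644
delta tool [0.00253869 0.00310933 0.11984437]
```

>>> move_arm(increments=[[0.07, 0.0025, 0.003, 0.04, 0, 0, 0.5], [0.07, 0.0025, 0.003, 0.08, 0, 0, 0.5], [0.07, 0.0025, 0.003, 0.105, 0, 0, 0.5], [0.07, 0.0025, 0.003, 0.118, 0, 0, 0.5], [0.07, 0.0025, 0.003, 0.118, 0, 0, 0.5], [0.035, 0.0025, 0.003, 0.118, 0, 0, 0.5], [0.03, 0.0025, 0.003, 0.118, 0, 0, 0.5], [0.03, 0.0025, 0.003, 0.118, 0, 0, 0.5]], grip_force=60)

```text
time_s: 3.88
eef_pos: [0.474, -0.1497, 0.0263]
tool_rot: [0.001, -0.18, 0.984, -0.0]
ft_force: [0.3, 0.0, 6.2]
finger_gap: 0.0387
```

>>> move_arm(increments=[[0.03, 0, 0, 0, 0, 0, 0], [0.03, 0, 0, 0, 0, 0, 0], [0.03, 0, 0, 0, 0, 0, 0], [0.03, 0, 0, 0, 0, 0, 0]], grip_force=80)

```text
time_s: 4.38
eef_pos: [0.474, -0.1497, 0.0265]
tool_rot: [0.001, -0.18, 0.984, -0.0]
ft_force: [-0.1, -0.1, 7.1]
finger_gap: 0.0382
```

>>> move_arm(increments=[[0.03, 0, 0, -0.02, 0, 0, 0], [0.03, 0, 0, -0.05, 0, 0, 0], [0.03, 0, 0, -0.09, 0, 0, 0], [0.03, 0, 0, -0.125, 0, 0, 0], [0.03, 0, 0, -0.125, 0, 0, 0], [0.03, 0, 0, -0.125, 0, 0, 0]])

```text
time_s: 5.12
eef_pos: [0.4727, -0.15, 0.1499]
tool_rot: [-0.0, -0.18, 0.984, -0.0]
ft_force: [-0.1, -0.3, -1.4]
finger_gap: 0.0387
```

```bash
python3 - <<'E'
from h import *
import pickle
s=st();f=grab('wrist','w3.png');pickle.dump(f,open('w3.pkl','wb'));pickle.dump(tool(),open('t3.pkl','wb'))
f2=grab('scene','s3.png')
p,T=tool()
tgt=np.array([.533,.158]);print('delta world',tgt-p[:2],'tool',T.T@np.r_[tgt-p[:2],0], np.degrees(np.arctan2(T[1,0],T[0,0])))
E
```

```text
time_s 5.125
eef_pos [ 0.4727 -0.15    0.1499]
tool_rot [-4.000e-04 -1.798e-01  9.837e-01 -0.000e+00]
ft_force [-0.0991 -0.3189 -1.4333]
wrist_torque [-0.0104  0.0172 -0.0154]
finger_gap 0.0387
delta world [0.06054506 0.30765255] tool [-1.65558902e-01  2.66281883e-01 -6.10432461e-05] -159.26228471227878
```

View pics/w3.png

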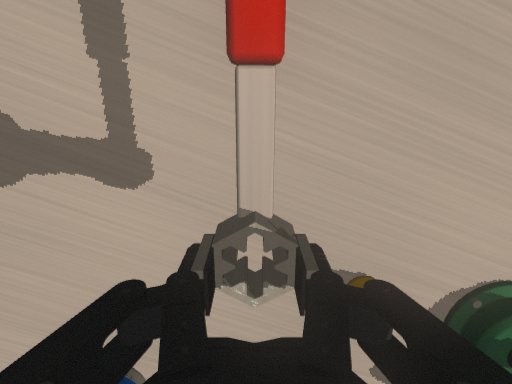

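View pics/s3.png

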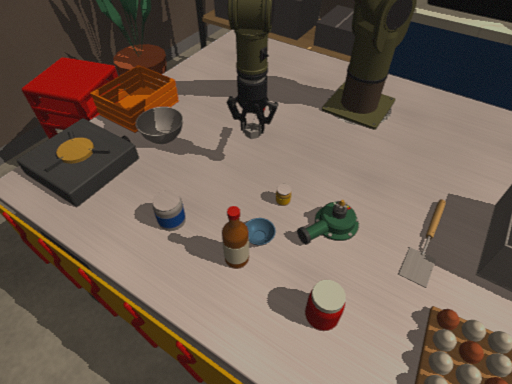

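```bash
python3 - <<'E'
from h import *
import pickle
f=pickle.load(open('w3.pkl','rb'))
c=cv2.cvtColor(f['color'],cv2.COLOR_RGB2BGR)
cv2.imwrite('pics/z3.png',cv2.resize(c[200:320,195:320],None,fx=6,fy=6,interpolation=cv2.INTER_CUBIC))
hsv=cv2.cvtColor(c,cv2.COLOR_BGR2HSV)
r=cv2.inRange(hsv,(0,150,60),(8,255,255))|cv2.inRange(hsv,(172,150,60),(180,255,255));r[:,:200]=0;r[:,320:]=0;r[100:]=0
ys,xs=np.nonzero(r);print('red',ys.max(),[ (y,xs[ys==y].min(),xs[ys==y].max()) for y in (5,20,40)])
E
```

```text
red 63 [(5, np.int64(227), np.int64(285)), (20, np.int64(227), np.int64(284)), (40, np.int64(228), np.int64(283))]
```

View pics/z3.png

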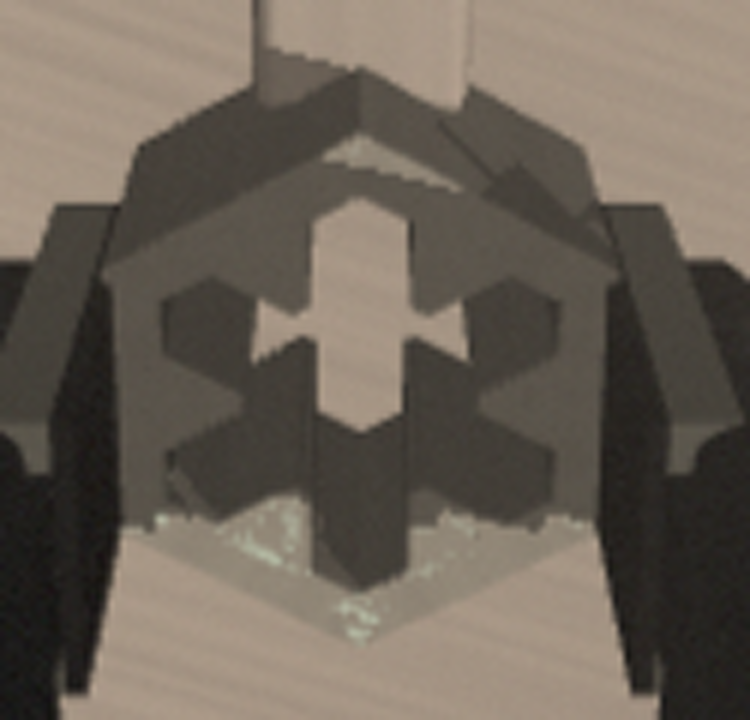

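```bash
python3 - <<'E'
from h import *
import pickle
f=pickle.load(open('w3.pkl','rb'));p,T=pickle.load(open('t3.pkl','rb'))
u=lambda z:(np.array(z,float)+.5)/6-.5+[195,200]
for off in (-.006,-.0025,.001):
    P=ray(f,u([(362,132),(615,275),(595,530),(362,643),(122,530),(108,272)]),p[2]+off)
    c=P.mean(0);d=P-c;print(off,'tool',(T.T@(c-p)).round(4),np.linalg.norm(d,axis=1).round(4),(np.degrees(np.arctan2(d[:,1],d[:,0]))%60).round(1))
r=ray(f,[(256.2,5),(255.8,20),(255.7,40)],p[2]-.0105)[:,:2]-c[:2];print(np.degrees(np.arctan2(r[:,1],r[:,0])))
E
```

```text
-0.006 tool [-0.0032  0.0003  0.006 ] [0.024  0.0234 0.0231 0.0234 0.0234 0.0234] [20.5 20.6 19.1 21.  21.9 20.1]
-0.0025 tool [-0.001   0.0003  0.0025] [0.0233 0.0227 0.0224 0.0228 0.0227 0.0228] [20.5 20.6 19.1 21.  21.9 20.1]
0.001 tool [ 0.0012  0.0003 -0.001 ] [0.0227 0.0221 0.0218 0.0221 0.0221 0.0221] [20.5 20.6 19.1 21.  21.9 20.1]
[-159.58373598 -159.5167293  -159.51591084]
```

>>> move_arm(increments=[[0.03, -0.02, 0.033, 0, 0, 0, 8], [0.03, -0.041, 0.067, 0, 0, 0, 16], [0.03, -0.062, 0.1, 0, 0, 0, 24], [0.03, -0.082, 0.134, 0, 0, 0, 32], [0.03, -0.103, 0.167, 0, 0, 0, 40], [0.03, -0.124, 0.2, 0, 0, 0, 48], [0.03, -0.145, 0.235, 0, 0, 0, 57], [0.03, -0.165, 0.268, 0, 0, 0, 65.4]])

```text
time_s: 6.22
eef_pos: [0.5321, 0.1608, 0.1489]
tool_rot: [-0.001, 0.382, 0.924, -0.001]
ft_force: [0.2, -0.3, -1.4]
finger_gap: 0.0381
```

>>> move_arm(increments=[[0.03, 0, 0, 0, 0, 0, 0], [0.03, 0, 0, 0, 0, 0, 0], [0.03, 0, 0, 0, 0, 0, 0]])

```text
time_s: 6.6
eef_pos: [0.5323, 0.1575, 0.1497]
tool_rot: [-0.0, 0.381, 0.925, -0.001]
ft_force: [0.7, 0.0, -2.1]
finger_gap: 0.0386
```

```bash
python3 - <<'E'
from h import *
import pickle
s=st();print(np.round(s['joint_pos'],2));f=grab('wrist','w4.png');pickle.dump(f,open('w4.pkl','wb'));pickle.dump(tool(),open('t4.pkl','wb'))
c=cv2.cvtColor(f['color'],cv2.COLOR_RGB2BGR)
cv2.imwrite('pics/z4.png',cv2.resize(c[200:320,195:320],None,fx=6,fy=6,interpolation=cv2.INTER_CUBIC))
p,T=tool();print(T.round(4))
E
```

```text
time_s 6.6
eef_pos [0.5323 0.1575 0.1497]
tool_rot [-4.000e-04  3.807e-01  9.247e-01 -1.100e-03]
ft_force [ 0.6773  0.0233 -2.0551]
wrist_torque [-0.0186 -0.071   0.0345]
finger_gap 0.0386
[-0.3   0.75 -0.11  1.87  0.15  0.53  0.27]
[[-7.100e-01  7.042e-01 -1.000e-03]
 [ 7.042e-01  7.100e-01 -1.300e-03]
 [-2.000e-04 -1.600e-03 -1.000e+00]]
```

View pics/z4.png

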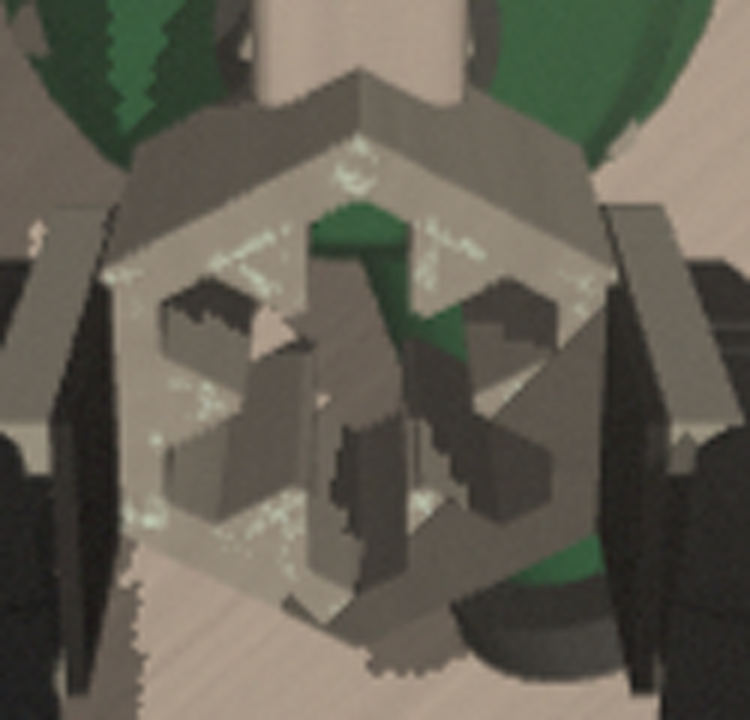

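View pics/w4.png

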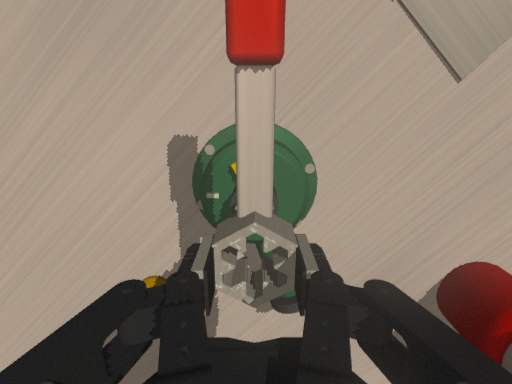

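>>> move_arm(increments=[[0.03, 0.0013, 0.001, 0.012, 0, 0, 0], [0.03, 0.0013, 0.001, 0.022, 0, 0, 0], [0.03, 0.0013, 0.001, 0.026, 0, 0, 0], [0.03, 0.0013, 0.001, 0.029, 0, 0, 0], [0.03, 0.0013, 0.001, 0.032, 0, 0, 0], [0.03, 0.0013, 0.001, 0.035, 0, 0, 0], [0.03, 0.0013, 0.001, 0.035, 0, 0, 0]])

```text
time_s: 7.52
eef_pos: [0.5326, 0.161, 0.1152]
tool_rot: [-0.0, 0.38, 0.925, -0.0]
ft_force: [0.4, 0.0, -2.2]
finger_gap: 0.0385
```

```bash
python3 - <<'E'
from h import *
s=st();f=grab('scene','s5.png')
c=cv2.cvtColor(f['color'],cv2.COLOR_RGB2BGR)
cv2.imwrite('pics/z5.png',cv2.resize(c[150:260,280:420],None,fx=5,fy=5,interpolation=cv2.INTER_CUBIC))
E
```

```text
time_s 7.525
eef_pos [0.5326 0.161  0.1152]
tool_rot [-0.00e+00  3.80e-01  9.25e-01 -1.00e-04]
ft_force [ 0.4263  0.0364 -2.168 ]
wrist_torque [-0.074  -0.0795  0.0068]
finger_gap 0.0385
```

View pics/z5.png

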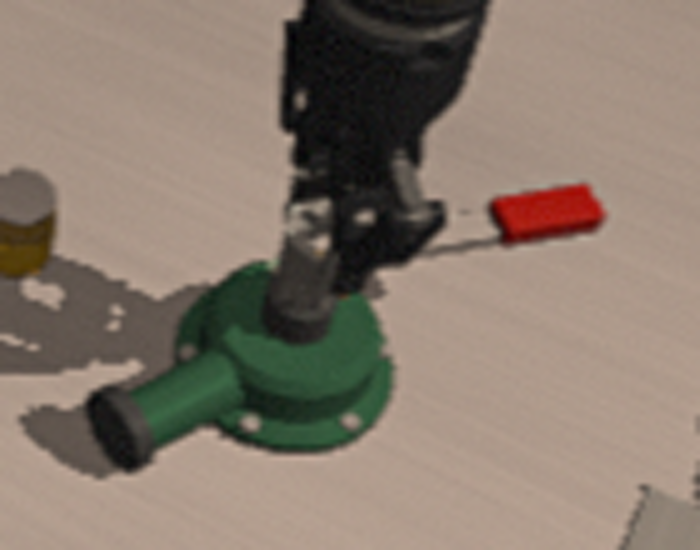

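>>> move_arm(increments=[[0.03, -0.001, -0.0018, 0, 0, 0, 0], [0.03, -0.001, -0.0018, 0.002, 0, 0, 0], [0.03, -0.001, -0.0018, 0.004, 0, 0, 0], [0.03, -0.001, -0.0018, 0.005, 0, 0, 0], [0.03, -0.001, -0.0018, 0.005, 0, 0, 0]])

```text
time_s: 8.2
eef_pos: [0.532, 0.1586, 0.1102]
tool_rot: [0.0, 0.38, 0.925, -0.0]
ft_force: [-0.2, -1.4, -2.4]
finger_gap: 0.0386
```

>>> move_arm(increments=[[0.03, 0, 0, 0.001, 0, 0, 0], [0.03, 0, 0, 0.002, 0, 0, 0], [0.03, 0, 0, 0.003, 0, 0, 0], [0.03, 0, 0, 0.003, 0, 0, 0]])

```text
time_s: 8.7
eef_pos: [0.5321, 0.1585, 0.1072]
tool_rot: [0.0, 0.38, 0.925, -0.0]
ft_force: [0.4, -3.1, -1.5]
finger_gap: 0.0384
```

>>> move_arm(increments=[[0.03, -0.0003, -0.0003, 0.001, 0, 0, 0], [0.03, -0.0003, -0.0003, 0.002, 0, 0, 0], [0.03, -0.0003, -0.0003, 0.003, 0, 0, 0], [0.03, -0.0003, -0.0003, 0.003, 0, 0, 0]])

```text
time_s: 9.2
eef_pos: [0.5322, 0.1581, 0.1042]
tool_rot: [0.0, 0.38, 0.925, -0.0]
ft_force: [1.2, -4.5, -0.3]
finger_gap: 0.0384
```

```bash
python3 - <<'E'
from h import *
st()
E
```

```text
time_s 9.2
eef_pos [0.5322 0.1581 0.1042]
tool_rot [ 2.000e-04  3.801e-01  9.249e-01 -2.000e-04]
ft_force [ 1.1932 -4.5128 -0.2735]
wrist_torque [-1.0707 -0.3969  0.0754]
finger_gap 0.0384
```

>>> move_arm(increments=[[0.03, -0.0004, -0.0003, 0.001, 0, 0, 0], [0.03, -0.0005, -0.0003, 0.002, 0, 0, 0], [0.03, -0.0005, -0.0003, 0.003, 0, 0, 0], [0.03, -0.0005, -0.0003, 0.004, 0, 0, 0], [0.03, -0.0005, -0.0003, 0.004, 0, 0, 0]])

```text
time_s: 9.82
eef_pos: [0.5321, 0.158, 0.1001]
tool_rot: [-0.0, 0.38, 0.925, -0.0]
ft_force: [0.8, -5.4, -1.2]
finger_gap: 0.0383
```

>>> move_arm(increments=[[0.03, -0.0004, -0.0003, 0.001, 0, 0, 0], [0.03, -0.0004, -0.0003, 0.002, 0, 0, 0], [0.03, -0.0004, -0.0003, 0.003, 0, 0, 0], [0.03, -0.0004, -0.0003, 0.004, 0, 0, 0], [0.03, -0.0004, -0.0003, 0.005, 0, 0, 0], [0.03, -0.0004, -0.0003, 0.005, 0, 0, 0]])

```text
time_s: 10.58
eef_pos: [0.5321, 0.1579, 0.0951]
tool_rot: [-0.0, 0.38, 0.925, 0.0]
ft_force: [0.4, -3.8, -1.5]
finger_gap: 0.0379
```

>>> move_arm(increments=[[0.03, -0.0002, -0.0002, 0.001, 0, 0, 0], [0.03, -0.0002, -0.0002, 0.002, 0, 0, 0], [0.03, -0.0002, -0.0002, 0.003, 0, 0, 0], [0.03, -0.0002, -0.0002, 0.003, 0, 0, 0]])

```text
time_s: 11.08
eef_pos: [0.5321, 0.1578, 0.0921]
tool_rot: [-0.0, 0.38, 0.925, 0.0]
ft_force: [-0.2, -0.1, -2.0]
finger_gap: 0.0384
```

>>> move_arm(increments=[[0.03, 0, 0, 0.001, 0, 0, 0], [0.03, 0, 0, 0.002, 0, 0, 0], [0.03, 0, 0, 0.002, 0, 0, 0]])

```text
time_s: 11.45
eef_pos: [0.532, 0.1576, 0.0902]
tool_rot: [-0.0, 0.38, 0.925, 0.0]
ft_force: [0.2, 0.1, -2.9]
finger_gap: 0.0382
```

>>> move_arm(increments=[[0.03, 0, 0, 0.001, 0, 0, 0], [0.03, 0, 0, 0.0015, 0, 0, 0], [0.03, 0, 0, 0.0015, 0, 0, 0]])

```text
time_s: 11.82
eef_pos: [0.5322, 0.1573, 0.0887]
tool_rot: [-0.0, 0.38, 0.925, 0.0]
ft_force: [-0.7, 0.5, -1.1]
finger_gap: 0.0382
```

>>> move_arm(increments=[[0.03, 0, 0, 0.0007, 0, 0, 0], [0.03, 0, 0, 0.0012, 0, 0, 0], [0.03, 0, 0, 0.0012, 0, 0, 0]])

```text
time_s: 12.2
eef_pos: [0.5323, 0.1573, 0.0885]
tool_rot: [0.0, 0.38, 0.925, 0.0]
ft_force: [-1.7, -1.0, 7.2]
finger_gap: 0.0383
```

>>> move_arm(increments=[[0.03, 0, 0, 0.0004, 0, 0, -2], [0.03, -0.0001, -0.0001, 0.0004, 0, 0, -6], [0.03, -0.0002, -0.0002, 0.0004, 0, 0, -10], [0.03, -0.0002, -0.0003, 0.0004, 0, 0, -15], [0.03, -0.0003, -0.0004, 0.0004, 0, 0, -20], [0.03, -0.0003, -0.0004, 0.0004, 0, 0, -20]], grip_force=110)

```text
time_s: 12.95
eef_pos: [0.5326, 0.1571, 0.0886]
tool_rot: [0.001, 0.213, 0.977, 0.001]
ft_force: [-1.7, -0.5, 10.8]
finger_gap: 0.0376
```

```bash
python3 - <<'E'
from h import *
s=st();print(np.round(s['joint_pos'],2));f=grab('wrist','w6.png')
p,T=tool();print(np.degrees(np.arctan2(T[1,0],T[0,0])))
E
```

```text
time_s 12.95
eef_pos [0.5326 0.1571 0.0886]
tool_rot [6.000e-04 2.133e-01 9.770e-01 5.000e-04]
ft_force [-1.6554 -0.5251 10.8027]
wrist_torque [-0.18    0.4367 -0.0202]
finger_gap 0.0376
[-0.27  0.85 -0.17  1.9   0.32  0.41  0.47]
155.34442583479424
```

View pics/w6.png

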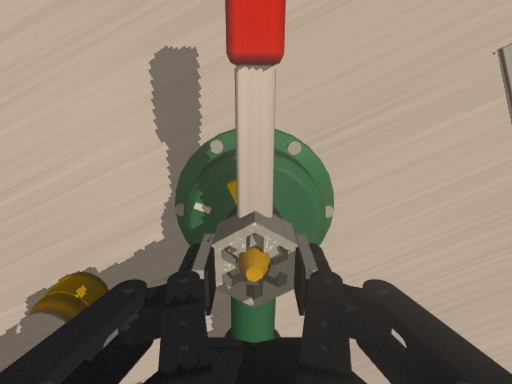

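>>> move_arm(increments=[[0.03, -0.0001, 0, 0, 0, 0, -5], [0.03, -0.0002, -0.0001, 0, 0, 0, -10], [0.03, -0.0002, -0.0002, 0, 0, 0, -15], [0.03, -0.0003, -0.0002, 0, 0, 0, -20], [0.03, -0.0004, -0.0003, 0, 0, 0, -25], [0.03, -0.0005, -0.0004, 0, 0, 0, -30], [0.03, -0.0006, -0.0005, 0, 0, 0, -35], [0.03, -0.0006, -0.0005, 0, 0, 0, -35]])

```text
time_s: 14.0
eef_pos: [0.5326, 0.1573, 0.0886]
tool_rot: [0.001, -0.091, 0.996, 0.001]
ft_force: [-2.6, 2.1, 9.8]
finger_gap: 0.0376
```

```bash
python3 - <<'E'
from h import *
s=st();p,T=tool();print(np.degrees(np.arctan2(T[1,0],T[0,0]))%360)
E
```

```text
time_s 14.0
eef_pos [0.5326 0.1573 0.0886]
tool_rot [ 8.000e-04 -9.070e-02  9.959e-01  9.000e-04]
ft_force [-2.6486  2.0513  9.8237]
wrist_torque [0.1801 0.6686 0.1098]
finger_gap 0.0376
190.40295511375962
```

>>> move_arm(increments=[[0.03, 0, 0, 0, 0, 0, -2], [0.03, 0, 0, 0, 0, 0, -4], [0.03, 0, 0, 0, 0, 0, -5], [0.03, 0, 0, 0, 0, 0, -6]])

```text
time_s: 14.5
eef_pos: [0.5326, 0.1573, 0.0886]
tool_rot: [0.001, -0.142, 0.99, 0.001]
ft_force: [-2.4, 0.9, 11.0]
finger_gap: 0.0378
```

```bash
python3 - <<'E'
from h import *
s=st();p,T=tool();print(np.degrees(np.arctan2(T[1,0],T[0,0]))%360, np.round(s['joint_efforts'],2))
E
```

```text
time_s 14.5
eef_pos [0.5326 0.1573 0.0886]
tool_rot [ 8.000e-04 -1.421e-01  9.898e-01  8.000e-04]
ft_force [-2.4112  0.8702 10.9572]
wrist_torque [ 0.2538  0.6179 -0.2808]
finger_gap 0.0378
196.340734277893 [  0.66 -48.05  -2.01  -8.03   0.68  -0.33   0.21]
```

>>> move_arm(increments=[[0.03, 0, 0, 0, 0, 0, -2], [0.03, 0, 0, 0, 0, 0, -3]])

```text
time_s: 14.75
eef_pos: [0.5326, 0.1573, 0.0886]
tool_rot: [0.001, -0.168, 0.986, 0.001]
ft_force: [-3.4, 1.1, 9.6]
finger_gap: 0.0376
```

```bash
python3 - <<'E'
from h import *
s=st();p,T=tool();print(np.degrees(np.arctan2(T[1,0],T[0,0]))%360, np.round(s['joint_efforts'],2));grab('wrist','w7.png');grab('scene','s7.png')
E
```

```text
time_s 14.75
eef_pos [0.5326 0.1573 0.0886]
tool_rot [ 8.000e-04 -1.680e-01  9.858e-01  8.000e-04]
ft_force [-3.3689  1.1121  9.6218]
wrist_torque [ 0.2003  0.6362 -0.322 ]
finger_gap 0.0376
199.34198011810548 [  0.66 -48.06  -2.18  -8.03   0.7   -0.31   0.24]
```

View pics/w7.png

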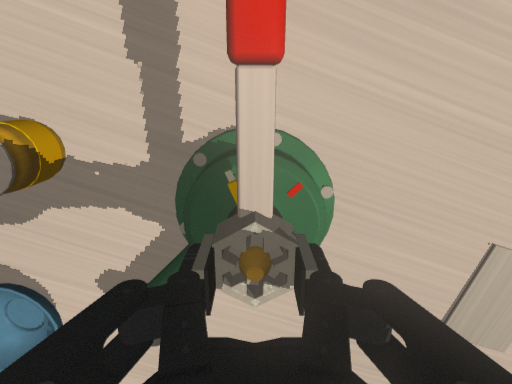

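>>> move_arm(increments=[[0.03, 0, 0, 0, 0, 0, -1], [0.03, 0, 0, 0, 0, 0, -2]])

```text
time_s: 15.1
eef_pos: [0.5326, 0.1573, 0.0886]
tool_rot: [0.001, -0.184, 0.983, 0.001]
ft_force: [-3.5, 1.1, 10.0]
finger_gap: 0.0376
```

```bash
python3 - <<'E'
from h import *
s=st();p,T=tool();print(np.degrees(np.arctan2(T[1,0],T[0,0]))%360)
E
```

```text
time_s 15.1
eef_pos [0.5326 0.1573 0.0886]
tool_rot [ 8.000e-04 -1.844e-01  9.829e-01  9.000e-04]
ft_force [-3.4649  1.077  10.0406]
wrist_torque [ 0.251   0.6918 -0.8709]
finger_gap 0.0376
201.25245506043242
```

>>> move_arm(increments=[[0.03, 0, 0, 0, 0, 0, -1], [0.03, 0, 0, 0, 0, 0, -2]])

```text
time_s: 15.35
eef_pos: [0.5326, 0.1573, 0.0886]
tool_rot: [0.001, -0.199, 0.98, 0.001]
ft_force: [-3.6, 1.9, 10.3]
finger_gap: 0.0379
```

```bash
python3 - <<'E'
from h import *
s=st();p,T=tool();print(np.degrees(np.arctan2(T[1,0],T[0,0]))%360)
E
```

```text
time_s 15.35
eef_pos [0.5326 0.1573 0.0886]
tool_rot [ 6.000e-04 -1.987e-01  9.801e-01  1.300e-03]
ft_force [-3.6274  1.9126 10.2961]
wrist_torque [ 0.4517  0.7242 -2.2054]
finger_gap 0.0379
202.92554778036444
```

>>> move_arm(increments=[[0.03, 0, 0, -0.0003, 0, 0, 1.6], [0.03, 0, 0, -0.0003, 0, 0, 1.6]])

```text
time_s: 15.6
eef_pos: [0.5326, 0.1573, 0.0886]
tool_rot: [0.001, -0.187, 0.982, 0.001]
ft_force: [-1.5, 0.9, 7.8]
finger_gap: 0.038
```

```bash
python3 - <<'E'
from h import *
s=st();p,T=tool();print(np.degrees(np.arctan2(T[1,0],T[0,0]))%360)
E
```

```text
time_s 15.6
eef_pos [0.5326 0.1573 0.0886]
tool_rot [ 7.000e-04 -1.868e-01  9.824e-01  1.000e-03]
ft_force [-1.5219  0.9057  7.8352]
wrist_torque [ 0.3487  0.5943 -1.0453]
finger_gap 0.038
201.5316073011964
```

Still in positive load against the stop; I'll ease it slightly, open and rise.

>>> move_arm(increments=[[0.03, 0, 0, -0.0002, 0, 0, 0.8], [0.044, 0, 0, -0.0002, 0, 0, 0.8], [0.052, 0, 0, -0.0002, 0, 0, 0.8], [0.06, 0, 0, -0.0002, 0, 0, 0.8], [0.07, 0, 0, -0.0002, 0, 0, 0.8], [0.07, 0, 0, -0.0002, 0, 0, 0.8]])

```text
time_s: 16.35
eef_pos: [0.5325, 0.1561, 0.0877]
tool_rot: [0.0, -0.182, 0.983, 0.0]
ft_force: [0.8, 0.7, 0.5]
finger_gap: 0.0701
```

>>> move_arm(increments=[[0.07, 0, 0, -0.01, 0, 0, 0], [0.07, 0, 0, -0.03, 0, 0, 0], [0.07, 0, 0, -0.06, 0, 0, 0], [0.07, 0, 0, -0.09, 0, 0, 0], [0.07, 0, 0, -0.09, 0, 0, 0], [0.07, 0, 0, -0.09, 0, 0, 0]])

```text
time_s: 17.1
eef_pos: [0.5322, 0.1557, 0.1776]
tool_rot: [-0.0, -0.182, 0.983, -0.0]
ft_force: [-0.5, 0.1, 0.1]
finger_gap: 0.0701
```

```bash
python3 - <<'E'
from h import *
import pickle
s=st();f=grab('wrist','w8.png');pickle.dump(f,open('w8.pkl','wb'));f2=grab('scene','s8.png')
c=cv2.cvtColor(f['color'],cv2.COLOR_RGB2BGR)
cv2.imwrite('pics/z8.png',cv2.resize(c[120:260,180:330],None,fx=4.2,fy=4.2,interpolation=cv2.INTER_CUBIC))
c=cv2.cvtColor(f2['color'],cv2.COLOR_RGB2BGR)
cv2.imwrite('pics/y8.png',cv2.resize(c[150:260,260,None] if 0 else c[150:260,280:420],None,fx=5,fy=5,interpolation=cv2.INTER_CUBIC))
E
```

```text
time_s 17.1
eef_pos [0.5322 0.1557 0.1776]
tool_rot [-2.000e-04 -1.817e-01  9.834e-01 -2.000e-04]
ft_force [-0.478   0.0696  0.0538]
wrist_torque [ 0.0213  0.0302 -0.026 ]
finger_gap 0.0701
```

View pics/z8.png

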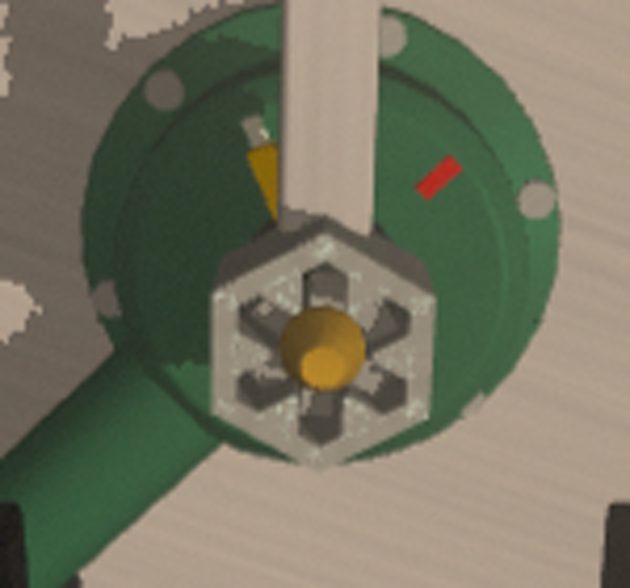

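View pics/y8.png

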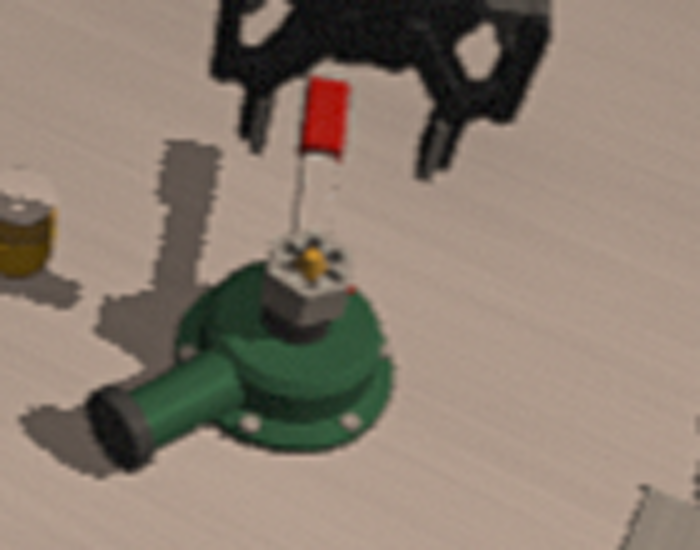

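```bash
python3 - <<'E'
from h import *
import pickle
f=pickle.load(open('w8.pkl','rb'))
u=lambda z:(np.array(z,float)+.5)/4.2-.5+[180,120]
for z in(.083,.086,.089):
    P=ray(f,u([(325,235),(436,297),(428,415),(320,467),(212,413),(212,295)]),z)
    c=P.mean(0);d=P-c;print(z,c.round(4),np.linalg.norm(d,axis=1).mean().round(5),(np.degrees(np.arctan2(d[:,1],d[:,0]))%60).round(1))
c=ray(f,u([(322,368)]),.092)[0];print('pilot top',c)
c=np.array([.5335,.157,0])
A=lambda q,z:(lambda r:(np.degrees(np.arctan2(r[1],r[0]))%360,np.hypot(r[0],r[1])))(ray(f,u([q]),z)[0]-c)
print('ptr',A((262,149),.063),'red',A((439,178),.041),'white',A((256,131),.041))
E
```

```text
0.083 [0.5338 0.1584 0.083 ] 0.02309 [19.8 19.6 20.1 20.  20.  20.7]
0.086 [0.5328 0.158  0.086 ] 0.02277 [19.8 19.6 20.1 20.  20.  20.7]
0.089 [0.5318 0.1576 0.089 ] 0.02245 [19.8 19.6 20.1 20.  20.  20.7]
pilot top [0.53298872 0.15800113 0.092     ]
ptr (np.float64(217.76672373125479), np.float64(0.03536149056487837)) red (np.float64(153.19273675282878), np.float64(0.035096682280806576)) white (np.float64(221.18736318916748), np.float64(0.03574357927639041))
```

```bash
python3 - <<'E'
from h import *
import pickle
c=np.array([.533,.158])
def A(f,u,q,z):
    r=ray(f,u([q]),z)[0][:2]-c;return (np.degrees(np.arctan2(r[1],r[0]))%360).round(1),np.hypot(*r).round(4)
f8=pickle.load(open('w8.pkl','rb'));f1=pickle.load(open('w1.pkl','rb'))
u8=lambda z:(np.array(z,float)+.5)/4.2-.5+[180,120]
u1=lambda z:(np.array(z,float)+.5)/6-.5+[205,135]
for z in(.05,.056,.063):
    print(z,'before',A(f1,u1,(333,75),z),'after',A(f8,u8,(262,149),z))
print('white',A(f1,u1,(152,190),.041),A(f8,u8,(256,131),.041),'red',A(f1,u1,(366,65),.041),A(f8,u8,(439,178),.041))
E
```

```text
0.05 before (np.float64(162.9), np.float64(0.034)) after (np.float64(221.7), np.float64(0.0335))
0.056 before (np.float64(163.0), np.float64(0.035)) after (np.float64(220.7), np.float64(0.0345))
0.063 before (np.float64(163.1), np.float64(0.0361)) after (np.float64(219.5), np.float64(0.0356))
white (np.float64(223.2), np.float64(0.0341)) (np.float64(222.9), np.float64(0.036)) red (np.float64(154.1), np.float64(0.0341)) (np.float64(154.3), np.float64(0.0342))
```

View pics/s8.png

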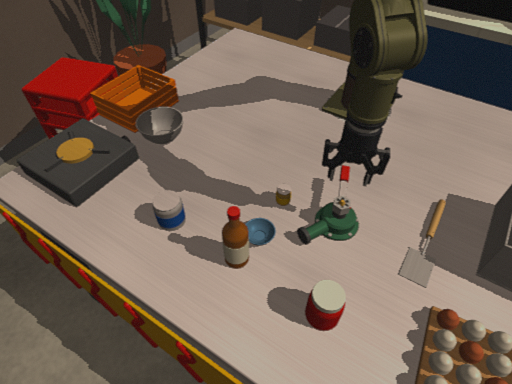

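```bash
python3 - <<'E'
from h import *
print(robot.job_done()); st()
E
```

```text
the job is handed in; nothing more can be done
None
the job is handed in; nothing more can be done
```

The lever is on the stem, pushed fully home, and swung anticlockwise to the open stop. I let go and handed the job in at about 17 s, with the gripper well clear.

- **Fitting:** I read the tooth angle from the wrist camera (about 15° within the 60° repeat) and set the lever to it. It slipped on at the first try with under 8 N on the wrist in every reading. It came to rest on the shoulder at the tool height expected for fully home, and I turned it with about 10 N of downward press.
- **Opening:** Turning took about 0.3 N m, and at the stop the torque rose to 2.2 N m. I then eased most of that load off, to about −0.4 N m by estimate, still pressing towards open, and released.
- **Last checks:** In the last pictures the lever sits level with the pilot standing out of the bore. The hub-size check puts its top at 83 to 86 mm (86 expected), which is within picture accuracy.
- **Small disagreement:** The pointer lies parallel to the white mark, but its measured angle came out 1 to 3° short of the mark. That depends on the pointer height I assumed. I took the hard stop as the better evidence.
- **Other things:** Everything else in the last scene picture looks as it was; I did not measure those positions again.

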